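# Swing the radio's back panel over its hinge

### The job

The radio lies face down in its cradle with its hinged grey back panel standing ajar. With the fingertips, push the panel up from underneath its free edge and on over its hinge, without pinching it, and ease it down, not slapped, until it lies flat on the two wooden battens on the other side. Leave the torch, the tin and the screwdriver rack where they stand, and finish clear of everything.

Things in the scene. Friction and masses are not known exactly. Their poses are not given: they have to be found in the camera images.
- hinge (a point): Middle of the hinge line of the radio's back panel, 66 mm above the bench, fixed on the cradle. The hinge line runs level along this frame's y axis; x (level) points from the radio across the hinge to the battens; z is up.
- cradle: Fixed wooden board 290 (x) by 150 by 12 mm; origin on the bench right below point hinge, same axes. At -x the open black radio shell, 7 to 135 mm from the hinge, 125 mm wide in y, walls 5 thick, rim 62 above the bench, parts inside below 50. At +x two battens 110 by 26, tops 62 above the bench, at y -45 and +45, x 23 to 133. Aerial and wheels stick out under 8 mm from the shell's y sides.
- panel (a joint): Panel angle about the hinge (rad): 0 closed on the radio, 1.57 upright, 3.14 (stop) flat on the battens; starts at 0.28 to 0.95. Stiff hinge, about 0.18 N m (1 to 3 N at the free edge): the panel stays where it is left, never falls by itself and must be pushed all the way. Rigid grey plastic plate, 126 mm along the hinge, 125 from hinge line to free edge, 6 thick, about 0.09 kg.
- panel_edge (a point): Middle of the panel's free edge, at mid-thickness, 125 mm from the hinge line; moves with the panel. Axes turn with it: x points from the edge to the hinge, y along the hinge, z out of the panel's outer face. The inner 3 mm of the plate (ribbed, faces the radio when closed, up at the end; the face to push) has the full outline; the outer 3 mm (vents, hatch) is set back 6 mm all round.
- torch: Bystander: yellow plastic torch lying on its feet along its x axis, 160 mm long, 46 mm wide and about 50 mm high, lens end at +x; origin at its underside. Lies to the -y side of the cradle.
- tin: Bystander: round steel flux tin, 63 mm across, 24 mm high; origin at the centre of its underside. Stands to the -y side of the cradle.
- rack: Bystander: wooden rack with five upright screwdrivers, 200 mm along its x axis, 60 mm wide, 184 mm high at the tallest handle; origin at the centre of its underside. Stands to the +y side of the cradle.

How it is judged:
On the way:
1. the panel is pushed up past upright by the fingers (value of joint panel between 1.62 and 2.9 rad and contact force between panel_c0 and the fingers above 0.2 N).
At the end, for the whole second after the job is handed in: The panel lies flat on the battens (joint beyond 3.05 rad, within about 5 degrees of its stop) and at rest; torch, tin and rack are within 15 mm of where they stood (value of joint panel above 3.05 rad and velocity of joint panel below 0.05 rad/s and distance of each of torch, tin, rack from where it was at the start of the episode below 0.015 m); the robot touches nothing.
It fails at once if the panel is pinched: fingers press on its inner and outer faces at once (over 1 N each) (contact force between each of panel_c0, panel_c1 and the fingers above 1 N).
It fails at once if the panel is slapped down: it turns faster than 4 rad/s in the last part of its swing (beyond 2.4 rad) (value of joint panel above 2.4 rad and velocity of joint panel above 4 rad/s).
It fails at once if the torch is moved more than 15 mm (distance of torch from where it was at the start of the episode above 0.015 m).
It fails at once if the tin is moved more than 15 mm (distance of tin from where it was at the start of the episode above 0.015 m).
It fails at once if the rack is moved more than 15 mm (distance of rack from where it was at the start of the episode above 0.015 m).
It also fails if it takes over 37 s, if anything falls off the work surface, if the arm or the gripper's body presses on something with over 40 N, if the wrist force passes 120 N, or if a joint passes its speed limit or range.

### The arm

A 6-joint arm with a two-finger parallel gripper is mounted at the origin on the work surface. World frame = base frame: x ahead of the robot, y to its left, z up, the work surface at z = 0. Lengths are in m, angles in rad, forces in N, time in s.
With the tool pointing down it reaches from about 0.2 to 0.875 m from the base axis. Payload 3.4 kg.
Tool frame: the origin (TCP) lies midway between the tips of the shut fingers; the grasp point (between the pads) lies 19 mm behind it (pinch_z is the distance from the TCP to the grasp point, in m); z points along the fingers, y is the line along which they close (so a half turn about z gives the same grasp; the last joint's range is limited). The gripper opens to 94 mm and grips with 3 to 60 N. Pads are 16 mm wide; open, the fingers measure 119 mm over their backs; the gripper's body (75 mm by 177 mm) begins 78 mm behind the grasp point.
Start: joints at [-1.237, 0.276, 1.505, -0, 1.361, -0.121], TCP at [0.253, -0.517, 0.205] pointing down, gripper open.
Joint ranges: [-2.89, 2.89], [-0.75, 2.08], [0.22, 2.7], [-1.18, 4.32], [0.11, 2.71], [-2.7, 2.7]. Speed limits (rad/s): [2.57, 2.57, 3.14, 3.14, 3.14, 3.14].

### API

Orientations are given as a unit quaternion [w, x, y, z].
In Python, from rig import * gives the robot as it stands.
- The arm moves only by the tool arm_command, never from a script. Its arguments are lists of equal length, an entry for each row: "jaw": the gripper command: -1 is fully open, 1 is shut, values between are in proportion; "xyz": the shift along the tool's x, y, z in m, a list of three; "twist": the turn about the tool's z in rad. In form: {"jaw": [jaw, ...], "xyz": [[dx, dy, dz], ...], "twist": [twist, ...]}. A call has 1 to 5 rows; each row shifts and turns the commanded pose from where the row before left it, along the tool's axes as they then stand; what a row does not reach is not made up. A row lasts 1/8 s, in which the tool goes at most 62.5 mm and 10.7 degrees, less where a joint would pass 70% of its speed; a pose out of reach is approached as far as the arm can. A call is refused whole if a number of a shift passes 0.0625 or a number of a turn 0.188, either way. A call with a gripper value outside its range is refused whole. The fingers move at their own pace and stop on an object; "grip_force" is the grip in N (left out, the last holds). Time passes only in rows, so rows that do not move let the fingers close. It gives the time, the measured TCP pose, the force, the opening and the grip force at its end, in the units of the state.
- get_state(): the state, without advancing time (a new reading comes with each control period).
- capture(name): name is "scene" or "top" or "wrist"; returns the picture (384x512x3 uint8, red, green, blue); there is no depth.
- camera_model(name): a dict with "vertical_fov" (degrees; the focal length in pixels is half the picture's height over the tangent of half this angle, whatever the lens; pixels are square), "cx", "cy" (the principal point, pixels), "D" ([k1, k2, p1, p2, k3] as OpenCV has them; the pictures are not rectified), "R" (3x3) and "t" (3): a world point X has camera coordinates R X + t. Camera axes: x right, y down, z forward; pixel columns grow to the right and rows downward; lengths in m; the calibration is good to about 2 mm. A picture is of the moment at which its call begins: read the wrist's pose just before it. camera_model takes no time and is no camera call; for the wrist camera it gives the pose at the moment of the call.
- sign_off(): hands the job in; it is judged then, once.
Trained networks look in the newest picture that a camera, given by its name, has taken for a name from the list of things; names that differ only in an ending like _2 or _b are one class to them, and where a whole thing is asked for, a point or a joint stands for the part that bears it (a point fixed in the world has none). Each returns a list of dicts, best first, with "score" (0 to 1); they miss things now and then, are a little off and sometimes report something else, mostly with a low value. They report only what shows in the picture. A call takes as long as a camera call.
- look_for(camera, target): "position" ([column, row] in pixels, amid what is visible of it).
- regions_of(camera, target): "mask" (384x512 bool, what is visible of it) and "position" ([column, row] in pixels, amid what is visible of it).
The state is a dict: "time": time; "qpos": joint angles; "dq": joint speeds; "joint_torque": joint torques, N m; "tcp_pos": TCP position; "tcp_rot": TCP orientation; "force": force on the tool from outside, world axes, zero at the start; "ft_torque": the same for the moment, N m; "finger_gap": finger opening in m; "grasp_force": force on a finger pad.
Only numpy, scipy, OpenCV 4.12 (cv2) and the standard library are available. Lean on these libraries where they do the work, as an engineer would, in place of code of your own. Each camera call takes 0.05 s, during which the arm holds its last target. There are 200 camera calls.

## Working session

There is one attempt and no reset: what is moved stays moved. The work goes in short steps, Python scripts to look and compute and a tool call to move; the robot and the scene stay as the last step left them, time stands still between calls to the robot, and variables do not carry over. Pictures are saved under pics/ and viewed, at most 10 in all, crops included, and the job is handed in when it is done.

Besides the shell and the picture viewer there is one more tool, called after "Request:" by a JSON object that holds its "fn" and its "kwargs". arm_command: Moves the arm, as the interface text tells. Its arguments: {"type":"object","properties":{"jaw":{"type":"array","items":{"type":"number"}},"xyz":{"type":"array","items":{"type":"array","items":{"type":"number"}}},"twist":{"type":"array","items":{"type":"number"}},"grip_force":{"type":"number"}},"required":["jaw","xyz","twist"]}

```bash
mkdir -p pics; ls; cat > h.py <<'E'
from rig import *
import numpy as np, cv2
def K(m):
    f=192/np.tan(np.radians(m["vertical_fov"])/2)
    return np.array([[f,0,m["cx"]],[0,f,m["cy"]],[0,0,1]])
def proj(m,P):
    R=np.array(m["R"]);t=np.array(m["t"],float)
    return cv2.projectPoints(np.array(P,float).reshape(-1,1,3),cv2.Rodrigues(R)[0],t,K(m),np.array(m["D"],float))[0].reshape(-1,2)
def ray(m,p):
    u=cv2.undistortPoints(np.array(p,float).reshape(1,1,2),K(m),np.array(m["D"],float)).ravel()
    R=np.array(m["R"]);o=-R.T@np.array(m["t"]);d=R.T@np.array([u[0],u[1],1]);return o,d
def atz(m,p,z):
    o,d=ray(m,p);return o+d*(z-o[2])/d[2]
E
python3 - <<'E'
from h import *
s=get_state();print(s['time'],s['tcp_pos'],s['tcp_rot'])
ims=[]
for c in("scene","top"):
    im=capture(c);cv2.imwrite(f'pics/{c}.png',im[...,::-1])
    m=camera_model(c);o,_=ray(m,(256,192));print(c,o,m["vertical_fov"])
    for n in("cradle","panel","panel_edge","hinge","torch","tin","rack"):
        try:
            for r in look_for(c,n)[:2]:print(c,n,np.round(r["position"]),round(r["score"],2),atz(m,r["position"],.03).round(3))
        except Exception as e:print(n,e)
E
```

```text
pics
0.0 [ 0.25240405 -0.51603718  0.20464812] [-8.58239797e-04  9.74250000e-01  2.25468825e-01 -1.01905417e-04]
scene [ 1.1300062  -0.13641605  0.67657418] 56.69486692835048
scene cradle [243. 198.] 0.73 [0.568 0.045 0.03 ]
scene panel [248. 159.] 0.92 [0.438 0.108 0.03 ]
scene panel_edge [248. 158.] 0.68 [0.435 0.108 0.03 ]
scene hinge [242. 196.] 0.95 [0.559 0.047 0.03 ]
scene torch [190. 178.] 0.58 [ 0.451 -0.06   0.03 ]
scene tin [155. 214.] 0.75 [ 0.539 -0.168  0.03 ]
scene rack [328. 232.] 0.93 [0.738 0.19  0.03 ]
top [0.44741929 0.07043578 1.22419996] 44.40563501071779
top cradle [255. 214.] 0.91 [0.547 0.055 0.03 ]
top panel [248. 231.] 0.65 [0.503 0.074 0.03 ]
top panel [204. 141.] 0.31 [0.737 0.19  0.03 ]
top panel_edge [243. 228.] 0.96 [0.511 0.086 0.03 ]
top hinge [257. 215.] 0.97 [0.546 0.05  0.03 ]
top torch [295. 265.] 0.8 [ 0.42  -0.046  0.03 ]
top torch [341. 226.] 0.67 [ 0.518 -0.163  0.03 ]
top tin [340. 227.] 0.6 [ 0.515 -0.162  0.03 ]
top rack [207. 141.] 0.62 [0.737 0.183 0.03 ]
top rack [247. 228.] 0.43 [0.512 0.076 0.03 ]
```

View pics/scene.png

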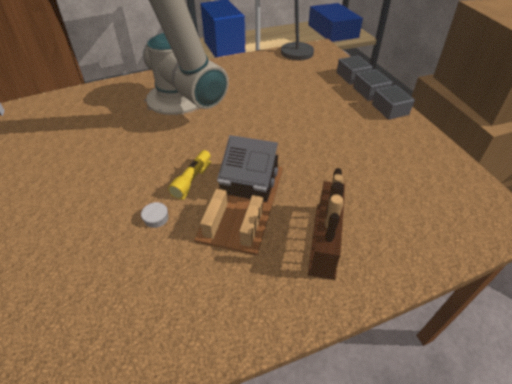

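```bash
python3 -c "
import cv2;im=cv2.imread('pics/top.png');cv2.imwrite('pics/topc.png',cv2.resize(im[120:300,150:390],None,fx=3.3,fy=3.3,interpolation=2))"
```

```text
(no output)
```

View pics/topc.png

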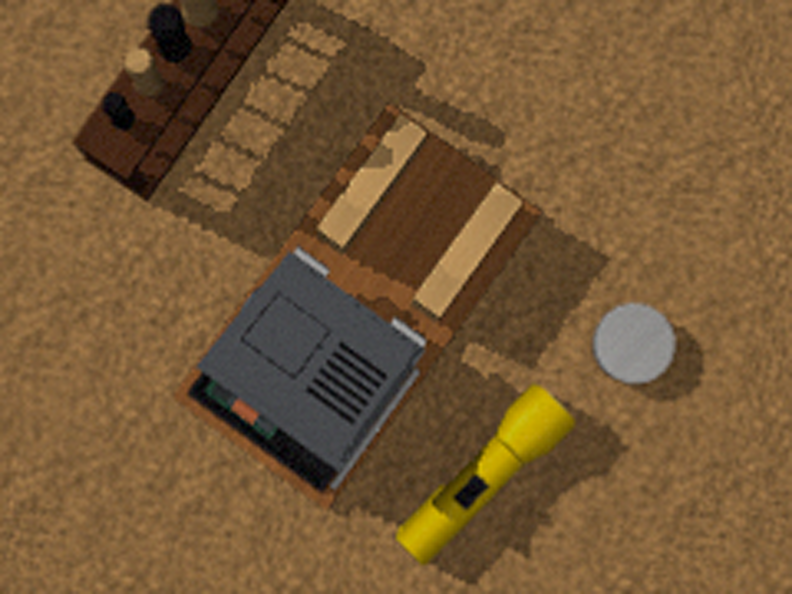

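The top view shows the cradle turned by about -35° in yaw, with the free edge at the lower left (crop 200,372 to 330,487) and the battens at the upper right. The torch lies close on the -y side. Next I'll fit the cradle pose and panel angle.

```bash
cat > fit.py <<'E'
from h import *
from scipy.optimize import least_squares
def T(v,P): # cradle frame -> world
    c,s=np.cos(v[2]),np.sin(v[2]);P=np.array(P,float)
    return np.c_[v[0]+c*P[:,0]-s*P[:,1],v[1]+s*P[:,0]+c*P[:,1],P[:,2]]
def pan(th,r,y,n):return [-r*np.cos(th)+n*np.sin(th),y,.066+r*np.sin(th)+n*np.cos(th)]
B=[(x,y,.062) for x,y in((.133,.058),(.133,.032),(.023,.032),(.023,.058),(.133,-.032),(.133,-.058),(.023,-.058),(.023,-.032))]
E
cat > f1.py <<'E'
from fit import *
pb=np.array([(402,115),(428,132),(342,247),(318,230),(497,183),(523,200),(440,318),(413,302)])/3.3+[150,120]
pe=np.array([(200,372),(330,487)])/3.3+[150,120]
mt=camera_model("top");ms=camera_model("scene")
f=lambda v:np.r_[(proj(mt,T(v,B))-pb).ravel(),(proj(mt,T(v,[pan(v[3],.125,.063,0),pan(v[3],.125,-.063,0)]))-pe).ravel()]
r=least_squares(f,[.546,.05,-.6,.5]);v=r.x;print(v.round(4),r.fun.round(1))
out=[]
for c,m,bx in(("top",mt,(120,300,150,390)),("scene",ms,(120,300,130,370))):
    a,b,d,e=bx;k=3.3
    im=cv2.resize(cv2.imread(f'pics/{c}.png')[a:b,d:e],None,fx=k,fy=k,interpolation=2)
    def poly(P,col):
        q=((proj(m,T(v,P))-[d,a])*k).astype(np.int32);cv2.polylines(im,[q],True,col,1)
    poly(B[:4],(0,0,255));poly(B[4:],(0,0,255))
    poly([pan(v[3],R,y,0) for R,y in((0,.063),(.125,.063),(.125,-.063),(0,-.063))],(0,255,0))
    poly([(-.135,.0625,.062),(-.135,-.0625,.062),(-.007,-.0625,.062),(-.007,.0625,.062)],(255,0,255))
    poly([(-.145,.075,.012),(-.145,-.075,.012),(.145,-.075,.012),(.145,.075,.012)],(255,255,0))
    out.append(cv2.resize(im,(400,300)) if 0 else im)
cv2.imwrite('pics/ov_t.png',out[0]);cv2.imwrite('pics/ov_s.png',out[1])
E
python3 f1.py
```

```text
[ 0.5536  0.0459 -0.6223  0.2588] [-0.1 -0.4  0.3  0.5  0.6  0.6 -0.5 -0.4  0.1 -0.1  0.6  0.8  0.2  0.4
 -0.1 -0.9 -2.2  1.5  1.  -2. ]
```

View pics/ov_s.png

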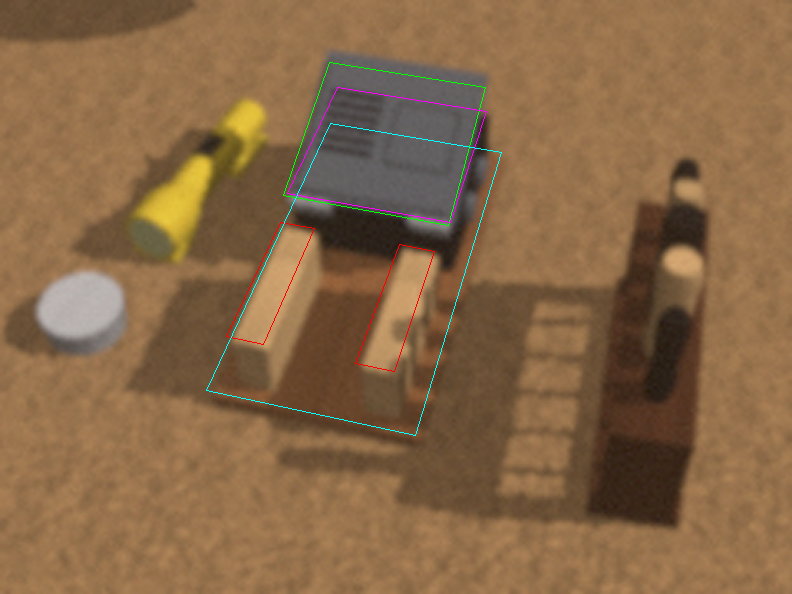

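View pics/ov_t.png

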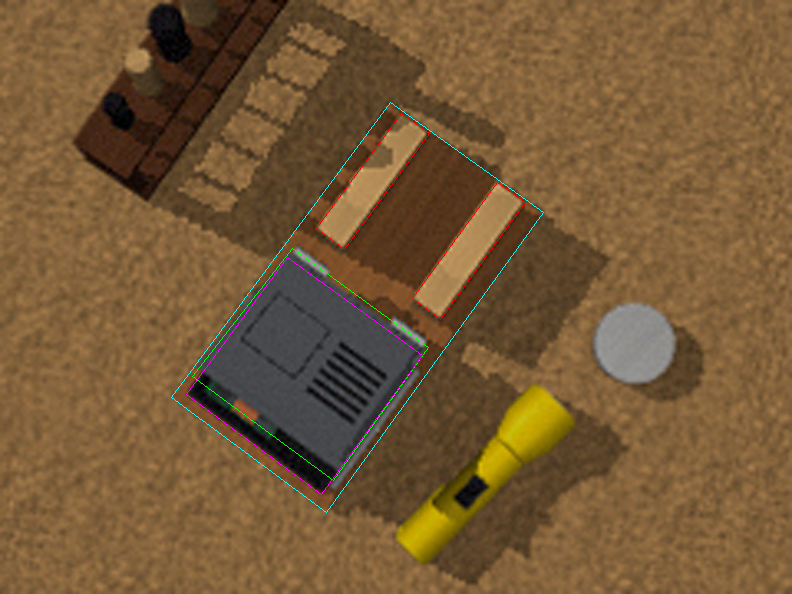

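Cradle and battens fit well in both views. The panel's real free edge sits nearer the hinge in the top view (about 203,372 to 338,466) and higher in the scene view (332,53 to 488,77), so θ is larger than my fit. I'll refit with both.

```bash
python3 - <<'E'
s=open('f1.py').read()
s=s.replace("(200,372),(330,487)","(201,371),(336,467)").replace("f=lambda v:np.r_[","ps=np.array([(488,77),(331,53)])/3.3+[130,120]\nE=lambda v:T(v,[pan(v[3],.125,.063,0),pan(v[3],.125,-.063,0)])\nf=lambda v:np.r_[(proj(ms,E(v))-ps).ravel(),")
s=s.replace("cv2.imwrite('pics/ov_t.png',out[0]);cv2.imwrite('pics/ov_s.png',out[1])","cv2.imwrite('pics/ov2.png',np.vstack([out[0][220:510,:620],out[1][20:310,:620]]))\nprint(E(v),proj(ms,T(v,B)))")
open('f2.py','w').write(s)
E
python3 f2.py
```

```text
[ 0.5545  0.0463 -0.6249  0.3945] [-0.5 -0.1 -1.  -0.5 -0.1 -0.7  0.3  0.2  0.5  0.2 -0.6 -0.8  0.  -0.4
  0.5  0.5  0.1  0.1 -0.2 -1.3 -1.9 -0.9  0.3  1.9]
[[0.49780622 0.16486261 0.11404888]
 [0.4240962  0.06267243 0.11404888]] [[249.63335458 232.92277218]
 [238.01339761 230.50276276]
 [251.25909995 194.37730768]
 [261.95555992 196.39143188]
 [210.03371621 224.63995217]
 [198.93097623 222.29941606]
 [215.15833223 187.57820434]
 [225.43508656 189.51391525]]
```

View pics/ov2.png

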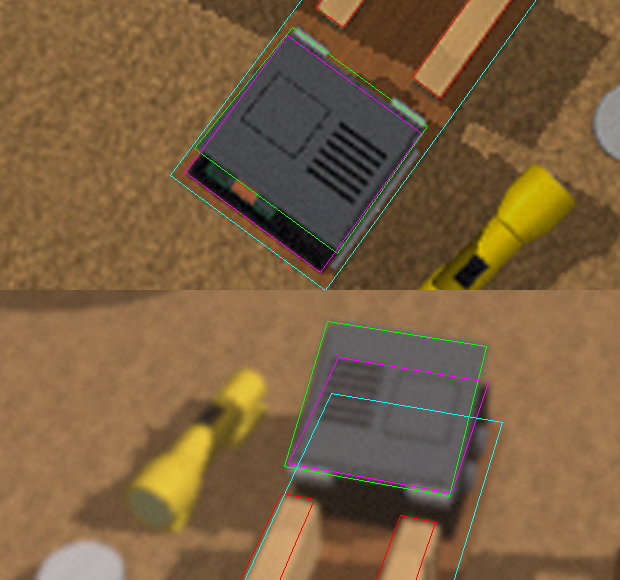

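θ is about 0.40 and the hinge is at (0.5545, 0.0463) with yaw -0.625. I'll shut the jaw, travel at height to in front of the free edge, then turn the tool so its x axis lies along -x of the cradle.

Request:
{"fn": "arm_command", "kwargs": {"jaw": [1, 1, 1, 1, 1], "xyz": [[0.029, -0.035, 0], [0.029, -0.035, 0], [0.029, -0.035, 0], [0.029, -0.035, 0], [0.029, -0.035, 0]], "twist": [0, 0, 0, 0, 0], "grip_force": 20}}

```text
time: 1.42
tcp_pos: [0.3062, -0.2943, 0.2056]
tcp_rot: [0.0, 0.974, 0.225, 0.0]
force: [0.5, 0.9, 0.3]
finger_gap: 0.0475
grasp_force: 0.0
```

Request:
{"fn": "arm_command", "kwargs": {"jaw": [1, 1, 1, 1, 1], "xyz": [[0.029, -0.035, 0], [0.029, -0.035, 0], [0.029, -0.035, 0], [0.029, -0.035, 0], [0.029, -0.035, 0]], "twist": [0, 0, 0, 0, 0]}}

```text
time: 2.05
tcp_pos: [0.3596, -0.0734, 0.2058]
tcp_rot: [0.0, 0.974, 0.225, 0.001]
force: [-0.1, 0.7, -0.1]
finger_gap: 0.001
grasp_force: 0.0
```

Request:
{"fn": "arm_command", "kwargs": {"jaw": [1, 1, 1, 1, 1], "xyz": [[0.029, -0.035, 0], [0.029, -0.035, 0], [0.029, -0.035, 0], [0.029, -0.035, 0], [0.029, -0.035, 0]], "twist": [0, 0, 0, 0, 0]}}

```text
time: 2.68
tcp_pos: [0.413, 0.1477, 0.2057]
tcp_rot: [0.0, 0.974, 0.226, 0.0]
force: [0.3, 0.2, -0.1]
finger_gap: 0.0007
grasp_force: 0.0
```

Request:
{"fn": "arm_command", "kwargs": {"jaw": [1, 1, 1, 1, 1], "xyz": [[0, 0, 0], [0, 0, 0], [0, 0, 0], [0, 0, 0], [0, 0, 0]], "twist": [-0.172, -0.172, -0.172, -0.172, -0.172]}}

```text
time: 3.3
tcp_pos: [0.4128, 0.1462, 0.2056]
tcp_rot: [0.0, 0.79, 0.613, 0.0]
force: [-0.0, -0.1, -0.3]
finger_gap: 0.0002
grasp_force: 0.0
```

Request:
{"fn": "arm_command", "kwargs": {"jaw": [1, 1, 1, 1, 1], "xyz": [[0, 0, 0], [0, 0, 0], [0, 0, 0], [0, 0, 0], [0, 0, 0]], "twist": [-0.172, -0.172, -0.172, -0.172, -0.172]}}

```text
time: 3.92
tcp_pos: [0.4128, 0.1461, 0.2056]
tcp_rot: [0.0, 0.462, 0.887, 0.0]
force: [0.8, 0.0, 0.4]
finger_gap: 0.0001
grasp_force: 0.0
```

Request:
{"fn": "arm_command", "kwargs": {"jaw": [1, 1, 1], "xyz": [[0, 0, 0], [0, 0, 0], [0, 0, 0]], "twist": [-0.172, -0.172, 0]}}

```text
time: 4.3
tcp_pos: [0.4127, 0.1461, 0.2055]
tcp_rot: [0.0, 0.307, 0.952, 0.0]
force: [-0.0, 0.1, 0.4]
finger_gap: 0.0003
grasp_force: 0.0
```

```bash
python3 - <<'E'
import numpy as np
th=np.r_[np.linspace(.4,1.57,15),np.linspace(1.57,3.13,21)[1:]]
P=[(-.125*np.cos(t)-.008,.066+.125*np.sin(t)-.025) if t<=1.571 else (-.1*np.cos(t)-.003*np.sin(t)-.008,.066+.1*np.sin(t)-.003*np.cos(t)) for t in th]
P=np.array(P);D=np.diff(P,axis=0)
for t,p,d in zip(th[1:],P[1:],D):print(t.round(2),p.round(3),'row',(-d[0]).round(4),0,(-d[1]).round(4))
print(P[0])
E
```

```text
0.48 [-0.119  0.099] row -0.0045 0 -0.0094
0.57 [-0.113  0.108] row -0.0052 0 -0.009
0.65 [-0.107  0.117] row -0.006 0 -0.0086
0.73 [-0.101  0.125] row -0.0067 0 -0.008
0.82 [-0.093  0.132] row -0.0073 0 -0.0075
0.9 [-0.086  0.139] row -0.0079 0 -0.0068
0.98 [-0.077  0.145] row -0.0085 0 -0.0061
1.07 [-0.068  0.151] row -0.0089 0 -0.0054
1.15 [-0.059  0.155] row -0.0094 0 -0.0046
1.24 [-0.049  0.159] row -0.0097 0 -0.0038
1.32 [-0.039  0.162] row -0.01 0 -0.003
1.4 [-0.029  0.164] row -0.0102 0 -0.0022
1.49 [-0.019  0.166] row -0.0104 0 -0.0013
1.57 [-0.008  0.166] row -0.0104 0 -0.0004
1.65 [-0.003  0.166] row -0.0048 0 0.0001
1.73 [0.004 0.165] row -0.0078 0 0.0007
1.8 [0.012 0.164] row -0.0077 0 0.0013
1.88 [0.02  0.162] row -0.0076 0 0.0019
1.96 [0.027 0.16 ] row -0.0074 0 0.0025
2.04 [0.034 0.157] row -0.0072 0 0.003
2.12 [0.041 0.153] row -0.0069 0 0.0036
2.19 [0.048 0.149] row -0.0066 0 0.0041
2.27 [0.054 0.144] row -0.0063 0 0.0046
2.35 [0.06  0.139] row -0.0059 0 0.0051
2.43 [0.066 0.134] row -0.0055 0 0.0055
2.51 [0.071 0.128] row -0.0051 0 0.0059
2.58 [0.075 0.121] row -0.0046 0 0.0063
2.66 [0.079 0.115] row -0.0041 0 0.0067
2.74 [0.083 0.108] row -0.0035 0 0.007
2.82 [0.086 0.101] row -0.003 0 0.0072
2.9 [0.088 0.093] row -0.0024 0 0.0074
2.97 [0.09  0.086] row -0.0018 0 0.0076
3.05 [0.091 0.078] row -0.0012 0 0.0077
3.13 [0.092 0.07 ] row -0.0006 0 0.0078
[-0.12313262  0.08967729]
```

Request:
{"fn": "arm_command", "kwargs": {"jaw": [1, 1, 1, 1], "xyz": [[0, 0.002, 0.04], [0, 0, 0.04], [0, 0, 0.035], [-0.03, 0, 0]], "twist": [0, 0, 0, 0]}}

```text
time: 4.8
tcp_pos: [0.4344, 0.1304, 0.0878]
tcp_rot: [-0.004, 0.307, 0.952, -0.001]
force: [0.7, -0.2, -0.3]
finger_gap: 0.0003
grasp_force: 0.0
```

```bash
python3 - <<'E'
from fit import *
s=get_state();v=[.5545,.0463,-.625]
d=np.array(s['tcp_pos'])[:2]-v[:2];c,q=np.cos(v[2]),np.sin(v[2])
print(s['time'],c*d[0]+q*d[1],-q*d[0]+c*d[1],s['tcp_pos'][2])
im=capture("scene")[110:260,140:340];cv2.imwrite('pics/c1.png',cv2.resize(im[...,::-1],None,fx=3.5,fy=3.5,interpolation=2))
E
```

```text
4.8 -0.14661231664109262 -0.0021071833577104154 0.08777594597491459
```

View pics/c1.png

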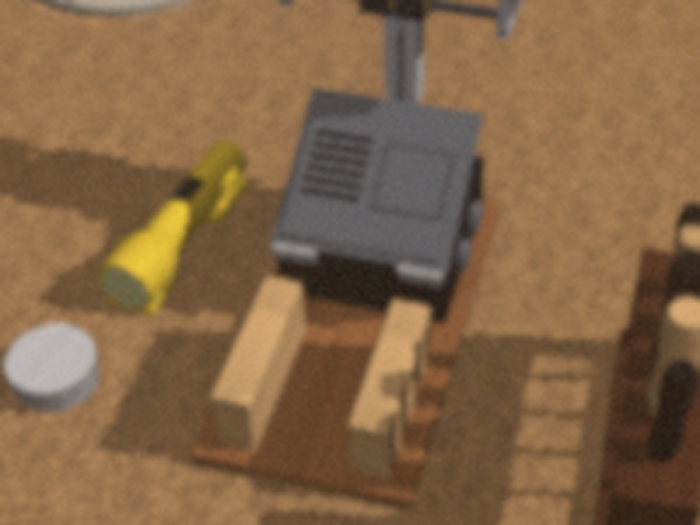

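The shut fingers are behind the middle of the free edge (crop 405,95), with the tips below it. Now I move in and up along the arc.

Request:
{"fn": "arm_command", "kwargs": {"jaw": [1, 1, 1, 1, 1], "xyz": [[-0.012, 0, 0], [-0.01, 0, 0], [-0.005, 0, -0.009], [-0.005, 0, -0.009], [-0.006, 0, -0.0085]], "twist": [0, 0, 0, 0, 0]}}

```text
time: 5.48
tcp_pos: [0.469, 0.1079, 0.1178]
tcp_rot: [0.0, 0.306, 0.952, -0.0]
force: [-1.9, 2.2, -0.1]
finger_gap: 0.0001
grasp_force: 1.1
```

Request:
{"fn": "arm_command", "kwargs": {"jaw": [1, 1, 1, 1, 1], "xyz": [[-0.007, 0, -0.008], [-0.0073, 0, -0.0075], [-0.008, 0, -0.007], [-0.0085, 0, -0.006], [-0.009, 0, -0.0055]], "twist": [0, 0, 0, 0, 0]}}

```text
time: 6.1
tcp_pos: [0.5023, 0.0844, 0.1513]
tcp_rot: [0.0, 0.306, 0.952, -0.0]
force: [-0.6, 1.1, -1.7]
finger_gap: 0.0004
grasp_force: 0.7
```

```bash
cat > look.py <<'E'
from fit import *
import sys
s=get_state();v=[.5545,.0463,-.625]
d=np.array(s['tcp_pos'])[:2]-v[:2];c,q=np.cos(v[2]),np.sin(v[2])
print(s['time'],c*d[0]+q*d[1],-q*d[0]+c*d[1],s['tcp_pos'][2],s['force'])
im=capture("scene")[60:260,120:360];cv2.imwrite(f'pics/{sys.argv[1]}.png',cv2.resize(im[...,::-1],None,fx=2.9,fy=2.9,interpolation=2))
E
python3 look.py c2
```

```text
6.1 -0.06460991136337639 0.00034317348924250285 0.15127720250014182 [-0.61470398  1.08610197 -1.70054549]
```

View pics/c2.png

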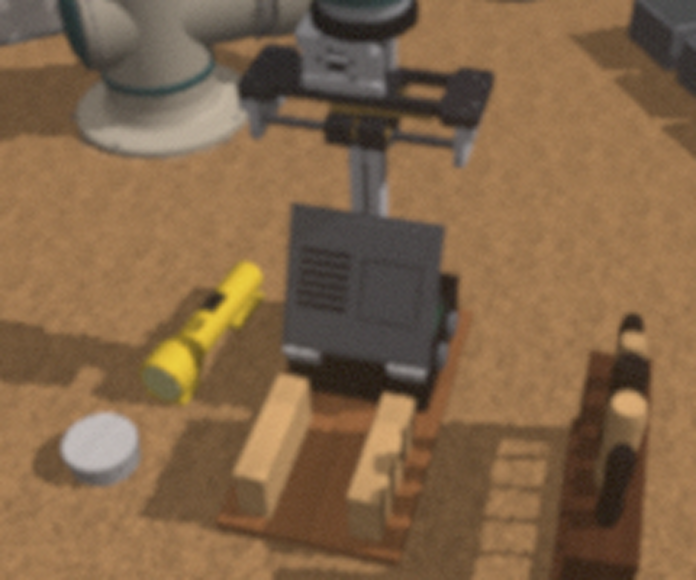

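The panel is up to about 1.1 rad with the fingers behind its edge (370,210), as planned. I'll continue over upright.

Request:
{"fn": "arm_command", "kwargs": {"jaw": [1, 1, 1, 1, 1], "xyz": [[-0.0094, 0, -0.0045], [-0.0097, 0, -0.004], [-0.01, 0, -0.003], [-0.01, 0, -0.002], [-0.0104, 0, -0.0013]], "twist": [0, 0, 0, 0, 0]}}

```text
time: 6.78
tcp_pos: [0.5422, 0.0556, 0.1658]
tcp_rot: [-0.0, 0.306, 0.952, -0.0]
force: [-1.3, -0.2, -0.7]
finger_gap: 0.0006
grasp_force: 0.8
```

Request:
{"fn": "arm_command", "kwargs": {"jaw": [1, 1, 1, 1, 1], "xyz": [[-0.009, 0, 0], [-0.007, 0, 0], [-0.007, 0, 0.0007], [-0.0077, 0, 0.0013], [-0.0076, 0, 0.002]], "twist": [0, 0, 0, 0, 0]}}

```text
time: 7.4
tcp_pos: [0.573, 0.0335, 0.1615]
tcp_rot: [-0.0, 0.306, 0.952, -0.0]
force: [-1.3, 1.0, -0.9]
finger_gap: 0.0006
grasp_force: 0.9
```

```bash
python3 look.py c3
```

```text
7.4 0.022522258919688426 0.00042746299314479035 0.16153114194950097 [-1.32216385  1.04789218 -0.93738027]
```

View pics/c3.png

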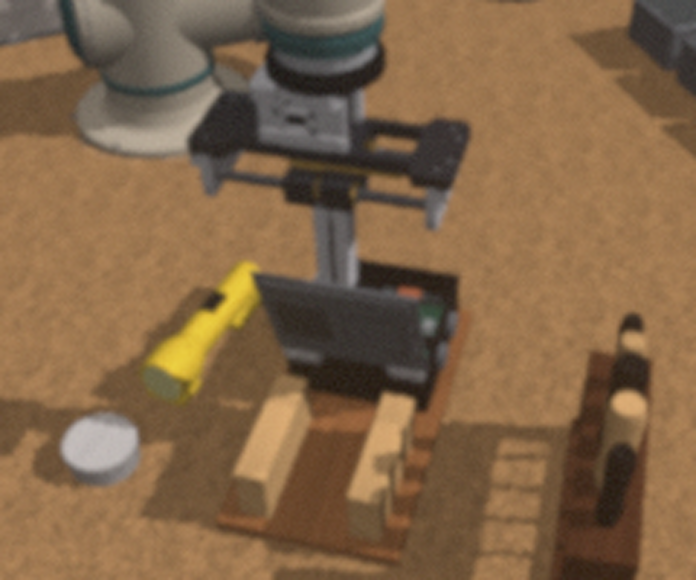

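The panel is past upright, at about 1.9 rad, with the fingertips on its inner face (340,280). I'll keep following the arc down.

Request:
{"fn": "arm_command", "kwargs": {"jaw": [1, 1, 1, 1, 1], "xyz": [[-0.0074, 0, 0.0025], [-0.0072, 0, 0.003], [-0.007, 0, 0.0036], [-0.0066, 0, 0.004], [-0.0063, 0, 0.0046]], "twist": [0, 0, 0, 0, 0]}}

```text
time: 8.07
tcp_pos: [0.6012, 0.0132, 0.1438]
tcp_rot: [0.0, 0.306, 0.952, -0.0]
force: [-1.7, -0.2, -0.0]
finger_gap: 0.0005
grasp_force: 0.8
```

Request:
{"fn": "arm_command", "kwargs": {"jaw": [1, 1, 1, 1, 1], "xyz": [[-0.006, 0, 0.005], [-0.0055, 0, 0.0055], [-0.005, 0, 0.006], [-0.0046, 0, 0.0063], [-0.004, 0, 0.0067]], "twist": [0, 0, 0, 0, 0]}}

```text
time: 8.7
tcp_pos: [0.6216, -0.0013, 0.1142]
tcp_rot: [0.0, 0.306, 0.952, -0.0]
force: [-1.7, 0.9, 0.1]
finger_gap: 0.0006
grasp_force: 0.7
```

Request:
{"fn": "arm_command", "kwargs": {"jaw": [1, 1, 1, 1, 1], "xyz": [[-0.0035, 0, 0.007], [-0.003, 0, 0.0072], [-0.0024, 0, 0.0074], [-0.0018, 0, 0.0076], [-0.001, 0, 0.007]], "twist": [0, 0, 0, 0, 0]}}

```text
time: 9.32
tcp_pos: [0.631, -0.0081, 0.0779]
tcp_rot: [0.0, 0.306, 0.952, -0.0]
force: [-1.1, 0.8, 0.9]
finger_gap: 0.0003
grasp_force: 0.7
```

```bash
python3 look.py c4
```

```text
9.325 0.09388239300957396 0.0006373367289563212 0.07794029175245612 [-1.0595192   0.82482165  0.86653388]
```

View pics/c4.png

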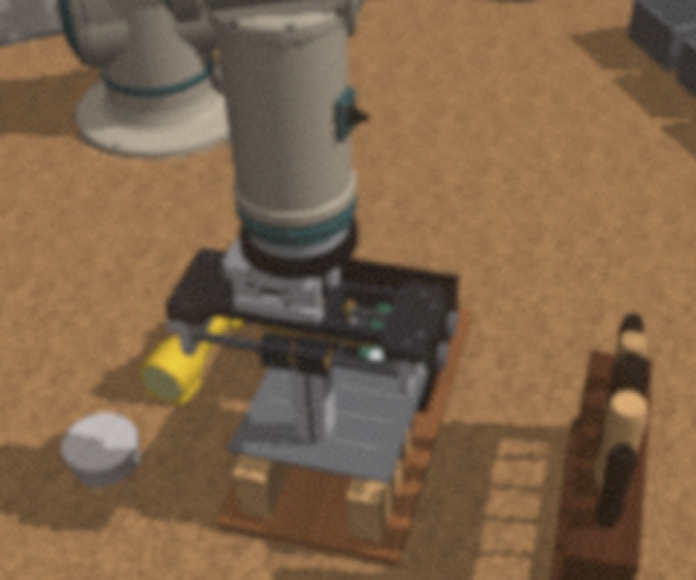

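The panel is nearly flat over the battens. I'll ease down the last millimetres and watch the force.

Request:
{"fn": "arm_command", "kwargs": {"jaw": [1, 1, 1, 1], "xyz": [[0, 0, 0.004], [0, 0, 0.003], [0, 0, 0.002], [0, 0, 0]], "twist": [0, 0, 0, 0]}}

```text
time: 9.88
tcp_pos: [0.6308, -0.0079, 0.0693]
tcp_rot: [0.0, 0.306, 0.952, 0.0]
force: [0.9, 0.6, 0.6]
finger_gap: 0.0003
grasp_force: 0.2
```

Request:
{"fn": "arm_command", "kwargs": {"jaw": [1, 1, 1], "xyz": [[0, 0, 0.001], [0, 0, 0.001], [0, 0, 0]], "twist": [0, 0, 0]}}

```text
time: 10.25
tcp_pos: [0.6309, -0.0079, 0.0691]
tcp_rot: [0.001, 0.306, 0.952, 0.0]
force: [-2.0, -0.5, 8.9]
finger_gap: 0.0003
grasp_force: 4.4
```

At 8.9 N the panel sits on its stop. Now I lift clear.

Request:
{"fn": "arm_command", "kwargs": {"jaw": [1, 1, 1, 1, 1], "xyz": [[0, 0, -0.005], [0, 0, -0.03], [0, 0, -0.05], [0, 0, -0.05], [0, 0, -0.05]], "twist": [0, 0, 0, 0, 0]}}

```text
time: 10.88
tcp_pos: [0.6303, -0.0077, 0.2536]
tcp_rot: [-0.0, 0.306, 0.952, 0.0]
force: [2.2, 0.1, -0.2]
finger_gap: 0.0006
grasp_force: 0.0
```

Request:
{"fn": "arm_command", "kwargs": {"jaw": [1, 1, 1, 1, 1], "xyz": [[0.05, 0, -0.01], [0.05, 0, 0], [0.05, 0, 0], [0, 0, 0], [0, 0, 0]], "twist": [0, 0, 0, 0, 0]}}

```text
time: 11.5
tcp_pos: [0.5094, 0.0795, 0.2625]
tcp_rot: [0.001, 0.306, 0.952, -0.0]
force: [-0.4, -0.8, -0.4]
finger_gap: 0.0003
grasp_force: 0.0
```

```bash
python3 look.py c5
```

```text
11.5 -0.05600340203315586 0.0005153215844853967 0.2625073241649757 [-0.35769144 -0.83512696 -0.36295964]
```

View pics/c5.png

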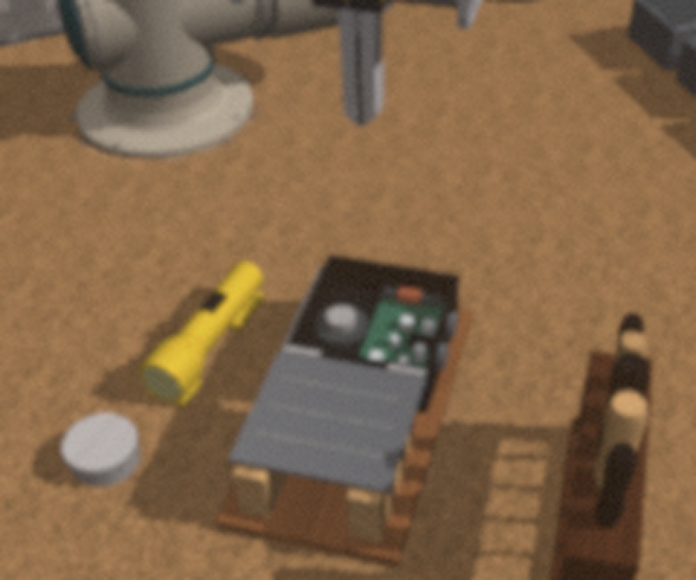

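The panel lies flat on both battens (330,420). The torch, tin and rack haven't moved, and the arm is clear.

```bash
python3 -c "
from rig import *
print(sign_off())"
```

```text
the job is handed in; nothing more can be done
None
```

The panel was pushed over its hinge and eased down flat onto the battens, the torch, tin and rack look unmoved in the last picture, the arm finished clear, and the job was handed in after about 11.5 s of the 37 s allowed; sign-off returned no verdict.

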